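# Hold the examination box's lid at the set angle

## Task

Take the steel canister that weighs down the lid of the grey examination box by its arched handle, and set it down, without dropping it, upright and wholly on the round cork mat beside the box; let go of it. Then take the lid's bar handle, swing the lid up until it is parallel to the dark angle pointer on the box's side, so that the marble fragment inside can be photographed, and finish while still holding the lid there with the gripper (it falls shut if let go). Do not shift the pointer or disturb the other things on the table.

Things in the scene. Friction and masses are not known exactly. Their poses are not given: they have to be found in the camera images.
- box: grey open box fixed to the table, 220 (x) x 200 (y) x 80 mm high, a marble fragment inside; origin at the centre of its underside, x axis from its front (robot side, handle side of the lid) to its back (hinge side), z up. Position and yaw vary. On its +y side stand a thin steel scale arc (90 mm radius about the hinge, up to 170 mm above the table) and the angle pointer.
- lid (a joint): angle of the box's aluminium lid, rad: 0 shut (level), growing as its front edge swings up, stop at 1.35. Plate 222 x 204 x 6 mm, its top 86 mm above the table when shut, 0.5 kg; the hinge is free and has no spring: the lid falls shut when released.
- lid_grip (a point): centre of the lid's bar handle: a dark round bar 12 mm thick and 90 mm long, parallel to the hinge (along y), on two legs near the lid's front edge, its centre line 40 mm above the lid's top face, 200 mm from the hinge axis along the lid and 43 mm square to it; being round it can turn between the fingers as the lid swings. Axes turn with the lid: x points to the hinge, z out of the lid's top.
- lid_hinge (a point): point on the hinge axis midway along it, at the box's back rim (110 mm behind the box's centre, 83 mm above the table); fixed to the box, axes as the box's; the hinge axis is its y. Opening turns the lid about +y.
- pointer (a joint): angle of the pointer, rad, same zero and direction as lid: the lid is at the mark when lid equals pointer (set between 0.45 and 0.85). It is stiff and stays where it is set (2 N m of friction).
- pointer_tip (a point): centre of the round end (22 mm disc) of the pointer: a dark steel bar 10 mm thick turning about the lid's own hinge axis, 121 mm to the +y side of the box's middle; this point is 100 mm from the axis. Axes turn with the pointer: x points to the hinge. Its end is at most 172 mm above the table.
- canister: closed steel canister, 90 mm across, 68 mm high, about 0.4 to 0.8 kg, with a fixed arched handle over it; origin at the centre of its underside, z up, the arch stands in its y-z plane. Starts standing on the shut lid, behind the lid's handle.
- canister_grip (a point): middle of the straight top of the canister's arched handle: round bar 10 mm thick, level and straight for 56 mm along the canister's y, centre line 112 mm above the canister's underside and 44 mm above its top.
- mat: round cork mat fixed to the table left or right of the box, 160 mm across, 6 mm thick; origin at the centre of its underside, on the table.
- stone_base: turned black stone base, loose, about 144 mm across and 56 high, origin at its underside's centre; stands where the mat might have been, on the other side of the box; bystander
- water_bottle: clear water bottle with a blue cap, 64 mm across, 200 high, loose, origin at its foot; bystander
- baluster: small marble baluster, 84 mm across its foot, 145 high, loose, origin at its foot; bystander
- jar: glass jar with steel lid, 56 mm across, 75 high, loose, origin at its foot; bystander
- brush: brush lying on the table in front of the box, loose; bystander
- notebook: brown notebook 120 x 170 x 14 mm lying flat, loose; bystander
- phone: black phone 75 x 150 x 9 mm lying flat, loose; bystander
Not all that is in view belongs to the job. Leave any blue, orange or purple look-alike of the canister alone.

How it is judged:
By the outcome, as a careful person would: the job done as asked, in the order asked, and still so for the second after the job is handed in, while the arm keeps its last pose, push and grip.
It also fails if it takes over 58 s, if anything falls off the work surface, if the arm or the gripper's body presses on something with over 40 N, if the wrist force passes 120 N, or if a joint passes its speed limit or range.

## Robot

A 6-joint arm with a two-finger parallel gripper is mounted at the origin on the work surface. World frame = base frame: x ahead of the robot, y to its left, z up, the work surface at z = 0. Lengths are in m, angles in rad, forces in N, time in s.
With the tool pointing down it reaches from about 0.4 to 0.825 m from the base axis. Payload 7 kg.
Tool frame: the origin (TCP) lies at the very end of the fingers, on their centre line; the grasp point (between the pads) lies behind it (env.hold_point_z is the z of the grasp point in the tool frame, in m); z points along the fingers, y is the line along which they close (so a half turn about z gives the same grasp; the last joint's range is limited). The gripper opens to 85 mm and grips with 20 to 120 N. Pads are 22 mm wide; open, the fingers measure 114 mm over their backs; the gripper's body (76 mm by 85 mm) begins 54 mm behind the grasp point. The pads swing forward as they close: fully open they stand 13 mm farther back than shut.
Start: joints at [-0.855, 0.359, 0.012, 0, -1.224, -0.288], TCP at [0.28, -0.614, 0.231] pointing down, gripper open.
Joint ranges: [-3.07, 3.07], [-1.43, 2.12], [-1.02, 1.25], [-3.03, 1.67], [-3.05, -0], [-3.03, 3.03]. Speed limits (rad/s): [2.39, 2.39, 3.01, 3.14, 3.14, 3.14].

## Interface

Orientations are given as a rotation vector (axis times angle).
In Python, from workcell import monitor, optics, job, regions_of, mark_of, env gives the robot as it stands.
- The arm moves only by the tool step_arm, never from a script. Its argument "plan" is a list of rows, each an object of numbers: "jaw": the opening, from 0 (shut) to 1 (fully open); "x", "y", "z": the shift along the world's x, y, z in mm; "wx", "wy", "wz": the turn, a rotation vector about the world's x, y, z in degrees. In form: [{"jaw": .., "x": .., "y": .., "z": .., "wx": .., "wy": .., "wz": ..}, ...]. A call has 1 to 20 rows; each row is the pose to reach, as a shift and turn from the pose commanded when the call began; what a row does not reach only later rows make up. A row lasts 1/8 s, in which the tool goes at most 62.5 mm and 10.7 degrees, less where a joint would pass 70% of its speed; a pose out of reach is approached as far as the arm can. A call with a gripper value outside its range is refused whole. The fingers move at their own pace and stop on an object; "grip_force" is the grip in N (left out, the last holds). Time passes only in rows, so rows that repeat a pose let the fingers close. It gives the time, the measured TCP pose, the force, the opening and the grip force at its end, in the units of the state.
- monitor.get_state(): the state, without advancing time (a new reading comes with each control period).
- optics.capture(name): name is "scene" or "top" or "wrist"; returns the picture (384x512x3 uint8, red, green, blue); there is no depth.
- optics.camera_model(name): a dict with "camera_matrix" (3x3 intrinsics, pixels), "R" (3x3) and "t" (3): a world point X has camera coordinates R X + t. Camera axes: x right, y down, z forward; pixel columns grow to the right and rows downward; lengths in m; the calibration is good to about 2 mm. A picture is of the moment at which its call begins: read the wrist's pose just before it. camera_model takes no time and is no camera call; for the wrist camera it gives the pose at the moment of the call.
- job.job_done(): hands the job in; it is judged then, once.
Trained networks look in the newest picture that a camera, given by its name, has taken for a name from the list of things; names that differ only in an ending like _2 or _b are one class to them, and where a whole thing is asked for, a point or a joint stands for the part that bears it (a point fixed in the world has none). Each returns a list of dicts, best first, with "p" (0 to 1); they miss things now and then, are a little off and sometimes report something else, mostly with a low value. They report only what shows in the picture. A call takes as long as a camera call. They do not tell look-alikes from the thing itself.
- regions_of(camera, target): "pixels" (384x512 bool, what is visible of it) and "uv" ([column, row] in pixels, amid what is visible of it).
- mark_of(camera, target): "uv" ([column, row] in pixels: a listed point, or the origin of a listed thing).
The state is a dict: "clock": time; "joints": joint angles; "qvel": joint speeds; "joint_efforts": joint torques, N m; "tcp_pos": TCP position; "orientation": TCP orientation; "wrist_force": force on the tool from outside, world axes, zero at the start; "ft_torque": the same for the moment, N m; "grip_width": finger opening in m; "grasp_force": force on a finger pad.
Only numpy, scipy, OpenCV 4.12 (cv2) and the standard library are available. Lean on these libraries where they do the work, as an engineer would, in place of code of your own. Each camera call takes 0.05 s, during which the arm holds its last target. There are 200 camera calls.

## Working session

There is one attempt and no reset: what is moved stays moved. The work goes in short steps, Python scripts to look and compute and a tool call to move; the robot and the scene stay as the last step left them, time stands still between calls to the robot, and variables do not carry over. Pictures are saved under pics/ and viewed, at most 10 in all, crops included, and the job is handed in when it is done.

Besides the shell and the picture viewer there is one more tool, called as a command line: name --argument value ..., lists and objects as JSON in quotes. step_arm: Moves the arm, as the interface text tells. Its arguments: {"type":"object","properties":{"plan":{"type":"array","items":{"type":"object","properties":{"jaw":{"type":"number"},"x":{"type":"number"},"y":{"type":"number"},"z":{"type":"number"},"wx":{"type":"number"},"wy":{"type":"number"},"wz":{"type":"number"}}}},"grip_force":{"type":"number"}},"required":["plan"]}

```bash
mkdir -p pics; cat > h.py <<'E'
import numpy as np, cv2
from workcell import monitor, optics, job, regions_of, mark_of, env
from scipy.optimize import least_squares
from scipy.spatial.transform import Rotation as Rn
def P(n):
    m=optics.camera_model(n); return np.array(m["camera_matrix"])@np.c_[np.array(m["R"]),np.array(m["t"])]
def onplane(n,uv,z):
    p=P(n); A=np.c_[p[:,0],p[:,1],-np.array([uv[0],uv[1],1])]
    s=np.linalg.solve(A,-(p[:,2]*z+p[:,3])); return np.array([s[0],s[1],z])
def tri(obs):
    A=[]
    for p,uv in obs: A+= [uv[0]*p[2]-p[0],uv[1]*p[2]-p[1]]
    A=np.array(A); return np.linalg.lstsq(A[:,:3],-A[:,3],rcond=None)[0]
E
python3 - <<'E'
from h import *
for c in ("scene","top"):
    im=optics.capture(c); cv2.imwrite(f"pics/{c}0.png",cv2.cvtColor(cv2.resize(im,(800,600)),cv2.COLOR_RGB2BGR))
    for t in "box lid_grip lid_hinge pointer_tip canister canister_grip mat stone_base water_bottle baluster jar".split():
        print(c,t,[(np.round(r["uv"],1).tolist(),round(float(r["p"]),2)) for r in mark_of(c,t)[:3]])
print(env.hold_point_z, monitor.get_state()["clock"], monitor.get_state()["orientation"])
E
```

```text
scene box [([225.4, 238.4], 0.92)]
scene lid_grip [([242.1, 188.8], 0.77)]
scene lid_hinge [([201.6, 237.1], 0.7), ([120.2, 243.8], 0.61)]
scene pointer_tip [([259.5, 218.5], 0.67), ([254.2, 194.9], 0.18)]
scene canister [([133.7, 277.9], 0.96), ([228.1, 216.6], 0.91), ([403.9, 309.7], 0.78)]
scene canister_grip [([225.2, 184.6], 0.95), ([283.0, 257.3], 0.8), ([124.0, 244.4], 0.76)]
scene mat [([156.7, 192.1], 0.74)]
scene stone_base [([354.9, 244.8], 0.9)]
scene water_bottle [([327.6, 292.5], 0.57)]
scene baluster [([122.0, 240.4], 0.67)]
scene jar [([310.1, 199.7], 0.97)]
top box [([283.4, 191.5], 0.65)]
top lid_grip [([285.5, 215.9], 0.91), ([222.5, 278.3], 0.18)]
top lid_hinge [([292.1, 144.2], 0.78)]
top pointer_tip [([380.5, 298.2], 0.73), ([244.1, 162.5], 0.44)]
top canister [([121.9, 166.2], 0.95), ([286.8, 175.2], 0.92), ([337.8, 114.3], 0.78)]
top canister_grip [([106.8, 156.7], 0.78), ([210.2, 136.2], 0.74), ([344.0, 94.0], 0.64)]
top mat [([404.2, 231.6], 0.81)]
top stone_base [([161.9, 233.7], 0.69)]
top water_bottle [([177.2, 160.4], 0.9)]
top baluster [([381.7, 146.3], 0.89)]
top jar []
-0.0187 1.2 [-6.66896542e-01  3.06998208e+00 -1.13009892e-05]
```

View pics/scene0.png

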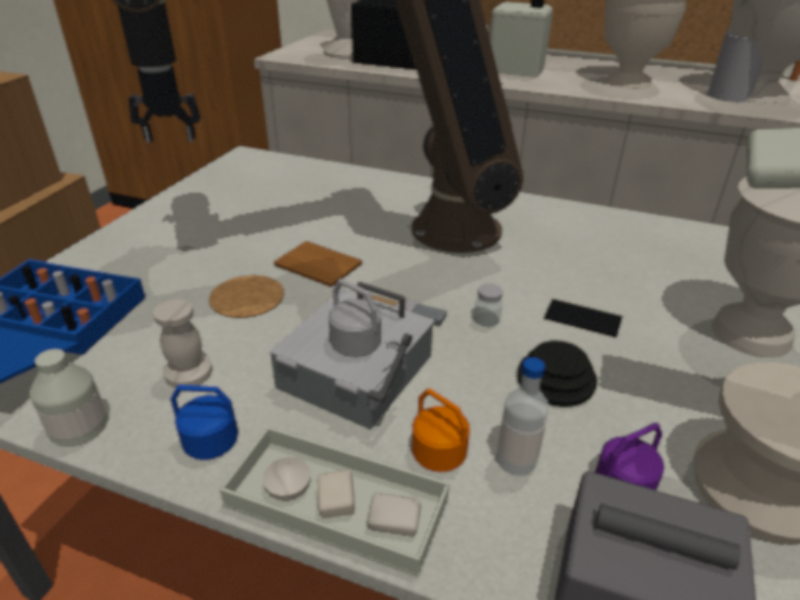

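View pics/top0.png

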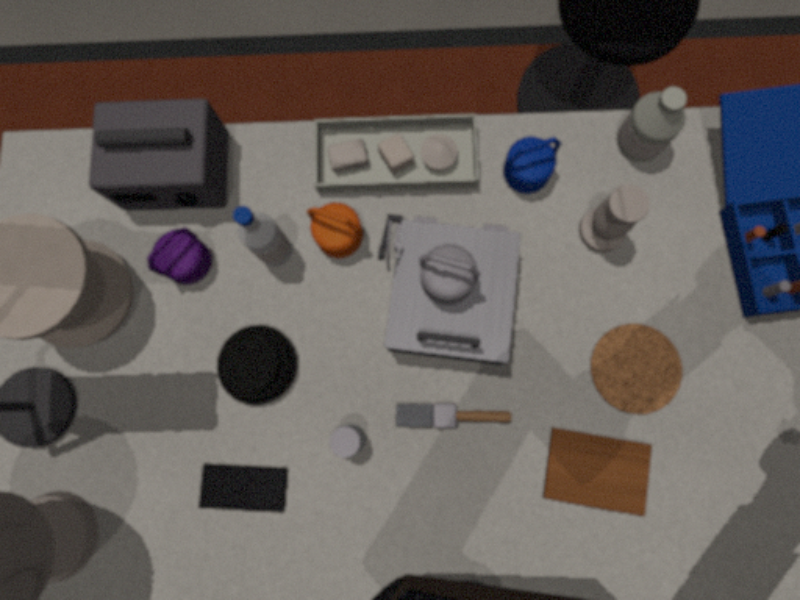

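The wanted canister is the bare steel one on the grey lid (scene view at 355,325; top view at 448,273). The look-alikes are blue (207,425), orange (440,435) and purple (632,462) in the scene view. The mat is at (247,295), right of the box. The pointer disc is near (405,340).

```bash
python3 - <<'E'
from h import *
S,T=P("scene"),P("top"); k=1/1.5625
g=tri([(S,(225.2,184.6)),(T,(448*k,268*k))]);print("cgrip",g)
print("can base top",onplane("top",(286.8,175.2),.086),"scene",onplane("scene",(228.1,216.6),.086))
lg=tri([(S,(242.1,188.8)),(T,(285.5,215.9))]);print("lidgrip",lg, onplane("top",(285.5,215.9),.126))
print("mat",onplane("top",(404.2,231.6),0),onplane("scene",(156.7,192.1),0))
print("hinge top",onplane("top",(292.1,144.2),.083), "box",onplane("top",(283.4,191.5),0),onplane("scene",(225.4,238.4),0))
print("tip",tri([(S,(259.5,218.5)),(T,(244.1,162.5))]))
a=onplane("top",(420*k,338*k),.126);b=onplane("top",(479*k,344*k),.126);print("bar ends",a,b,np.degrees(np.arctan2(*(a-b)[:2])))
a=onplane("top",(423*k,264*k),.198);b=onplane("top",(474*k,274*k),.198);print("arch",a,b,np.degrees(np.arctan2(*(a-b)[:2])))
optics.capture("top")
for t in("lid","mat","lid_grip"):
  for r in regions_of("top",t)[:1]:
    c=max(cv2.findContours(r["pixels"].astype(np.uint8),0,2)[0],key=cv2.contourArea)
    print(t,r["p"],r["uv"]); print(np.round([onplane("top",p,0 if t=="mat" else .086)[:2] for p in cv2.boxPoints(cv2.minAreaRect(c))],3).tolist())
im=cv2.cvtColor(optics.capture("scene"),cv2.COLOR_RGB2BGR)
cv2.imwrite("pics/crop.png",cv2.resize(im[165:275,165:300],(800,600)[:1]+(600,),interpolation=cv2.INTER_CUBIC))
for t,z in(("water_bottle",0),("baluster",0),("stone_base",0)): 
  r=mark_of("scene",t); print(t,onplane("scene",r[0]["uv"],0) if r else 0)
print(monitor.get_state()["clock"])
E
```

```text
cgrip [ 0.60754495 -0.00429407  0.19101931]
can base top [ 0.62268408 -0.00674052  0.086     ] scene [ 0.60634933 -0.003415    0.086     ]
lidgrip [5.12061389e-01 4.09513333e-04 1.18910970e-01] [0.51057963 0.00235608 0.126     ]
mat [ 0.47374413 -0.32933739  0.        ] [ 0.47719818 -0.32656182  0.        ]
hinge top [ 0.70775226 -0.02407399  0.083     ] box [ 5.96128513e-01 -9.69962824e-05  0.00000000e+00] [ 0.60309976 -0.01628506  0.        ]
tip [0.64529428 0.1015227  0.1396246 ]
bar ends [0.51064811 0.04339358 0.126     ] [ 0.49869387 -0.0487387   0.126     ] 7.392870354886507
arch [0.61169755 0.03594467 0.198     ] [ 0.59426848 -0.03856462  0.198     ] 13.165793260515464
lid 0.84 [296.9, 189.3]
[[0.498, 0.103], [0.725, 0.073], [0.692, -0.137], [0.469, -0.099]]
mat 0.64 [408.7, 236.1]
[[0.544, -0.26], [0.54, -0.423], [0.384, -0.407], [0.388, -0.248]]
lid_grip 0.82 [295.1, 193.3]
[[0.502, 0.103], [0.724, 0.071], [0.69, -0.138], [0.472, -0.099]]
water_bottle [0.69215755 0.30168292 0.        ]
baluster [ 0.72991573 -0.27781909  0.        ]
stone_base [0.47554172 0.33990983 0.        ]
1.6
```

View pics/crop.png

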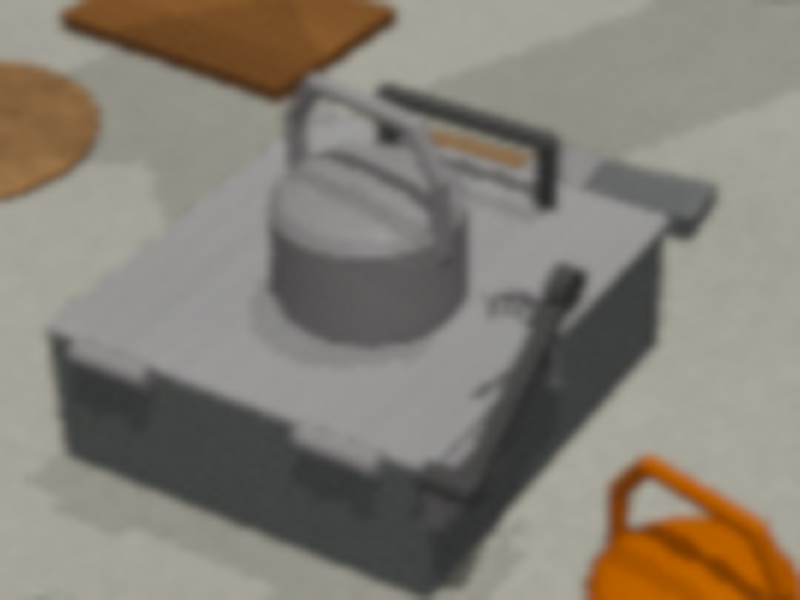

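The crop confirms the bare-steel canister on the lid. Its arch is yawed about -13° and the lid bar about -8°. Next I move to hover above it.

step_arm --plan '[{"jaw":1,"x":30,"y":55,"z":40,"wz":8},{"jaw":1,"x":60,"y":110,"z":79,"wz":16},{"jaw":1,"x":90,"y":165,"z":79,"wz":24},{"jaw":1,"x":120,"y":220,"z":79,"wz":32},{"jaw":1,"x":150,"y":275,"z":79,"wz":40},{"jaw":1,"x":180,"y":330,"z":79,"wz":48},{"jaw":1,"x":210,"y":385,"z":79,"wz":52},{"jaw":1,"x":240,"y":440,"z":79,"wz":52},{"jaw":1,"x":270,"y":500,"z":79,"wz":52},{"jaw":1,"x":300,"y":555,"z":79,"wz":52},{"jaw":1,"x":328,"y":610,"z":79,"wz":52},{"jaw":1,"x":328,"y":610,"z":79,"wz":52},{"jaw":1,"x":328,"y":610,"z":79,"wz":52},{"jaw":1,"x":328,"y":610,"z":79,"wz":52}]'

```text
schema error: expected keys jaw, x, y, z, wx, wy, wz
```

```bash
python3 - <<'E'
from h import *
s=monitor.get_state(); R=Rn.from_rotvec(s["orientation"]).as_matrix(); print(s["clock"],s["tcp_pos"],R[:,1],R[:,2],s["joints"])
im=optics.capture("wrist"); W=P("wrist"); cv2.imwrite("pics/w1.png",cv2.cvtColor(cv2.resize(im,(800,600)),cv2.COLOR_RGB2BGR))
for t,z in(("canister_grip",.198),("canister",.086),("lid_grip",.126),("pointer_tip",.14),("lid_hinge",.083)):
    for r in mark_of("wrist",t)[:2]: print(t,np.round(r["uv"],1),round(float(r["p"]),2),onplane("wrist",r["uv"],z))
optics.capture("scene")
for t in("canister_grip","pointer_tip","lid_grip"):
    for r in mark_of("scene",t)[:3]: print("scene",t,np.round(r["uv"],1),round(float(r["p"]),2))
E
```

```text
1.6 [ 0.27999353 -0.61416577  0.23127307] [-4.14871699e-01  9.09879921e-01  5.04841602e-05] [-5.42368336e-05  3.07544239e-05 -9.99999998e-01] [-8.54913820e-01  3.58645966e-01  1.18921837e-02  2.20508545e-05
 -1.22410134e+00 -2.88088209e-01]
scene canister_grip [225.3 184. ] 0.85
scene canister_grip [282.8 257.1] 0.71
scene canister_grip [128.1 247.9] 0.65
scene pointer_tip [257.7 217. ] 0.55
scene lid_grip [242.6 182.2] 0.73
```

View pics/w1.png

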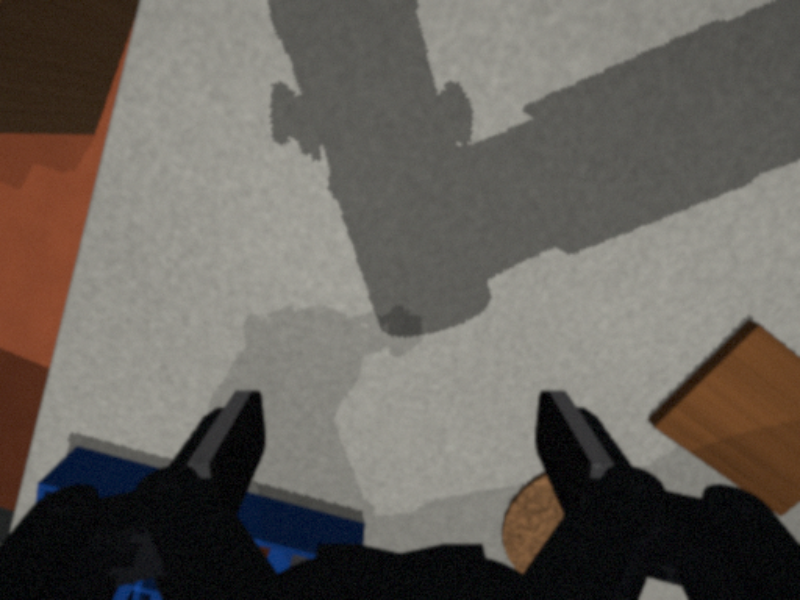

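The wrist view shows the fingers, the mat at lower right and the notebook, so the arm has not moved. I resend with all keys filled in.

step_arm --plan '[{"jaw":1,"x":30,"y":50,"z":20,"wx":0,"wy":0,"wz":8},{"jaw":1,"x":60,"y":110,"z":50,"wx":0,"wy":0,"wz":16},{"jaw":1,"x":90,"y":165,"z":79,"wx":0,"wy":0,"wz":24},{"jaw":1,"x":120,"y":220,"z":79,"wx":0,"wy":0,"wz":32},{"jaw":1,"x":150,"y":275,"z":79,"wx":0,"wy":0,"wz":40},{"jaw":1,"x":180,"y":330,"z":79,"wx":0,"wy":0,"wz":48},{"jaw":1,"x":210,"y":385,"z":79,"wx":0,"wy":0,"wz":52},{"jaw":1,"x":240,"y":440,"z":79,"wx":0,"wy":0,"wz":52},{"jaw":1,"x":270,"y":500,"z":79,"wx":0,"wy":0,"wz":52},{"jaw":1,"x":300,"y":555,"z":79,"wx":0,"wy":0,"wz":52},{"jaw":1,"x":328,"y":610,"z":79,"wx":0,"wy":0,"wz":52},{"jaw":1,"x":328,"y":610,"z":79,"wx":0,"wy":0,"wz":52},{"jaw":1,"x":328,"y":610,"z":79,"wx":0,"wy":0,"wz":52},{"jaw":1,"x":328,"y":610,"z":79,"wx":0,"wy":0,"wz":52}]'

```text
clock: 3.85
tcp_pos: [0.6076, -0.0049, 0.3104]
orientation: [1.945, -2.467, 0.0]
wrist_force: [0.8, -1.2, -0.1]
grip_width: 0.0853
grasp_force: 0.0
```

```bash
python3 - <<'E'
from h import *
s=monitor.get_state(); R=Rn.from_rotvec(s["orientation"]).as_matrix(); print(s["clock"],s["tcp_pos"],R[:,1],R[:,2],s["joints"])
im=optics.capture("wrist"); W=P("wrist"); cv2.imwrite("pics/w2.png",cv2.cvtColor(cv2.resize(im,(800,600)),cv2.COLOR_RGB2BGR))
for t,z in(("canister_grip",.198),("canister",.086),("lid_grip",.126)):
    for r in mark_of("wrist",t)[:2]: print(t,np.round(r["uv"],1),round(float(r["p"]),2),onplane("wrist",r["uv"],z))
E
```

```text
3.85 [ 0.60762376 -0.00486957  0.31041102] [-9.72328571e-01  2.33617516e-01  7.84959473e-05] [-1.15995095e-04 -1.46775807e-04 -9.99999983e-01] [ 3.13190417e-01  2.08880526e-01 -1.65625519e-02  1.06591996e-04
 -1.34550882e+00 -5.49010727e-01]
canister_grip [11.1 70.4] 0.84 [ 0.77175677 -0.14134535  0.198     ]
canister_grip [210.6 316.2] 0.7 [0.68634528 0.12045094 0.198     ]
canister [252.3 158.8] 0.86 [ 0.61290969 -0.00524456  0.086     ]
canister [69.3 74.2] 0.79 [ 0.79021308 -0.14778431  0.086     ]
lid_grip [343.5 148.9] 0.57 [ 0.51184594 -0.00121268  0.126     ]
```

View pics/w2.png

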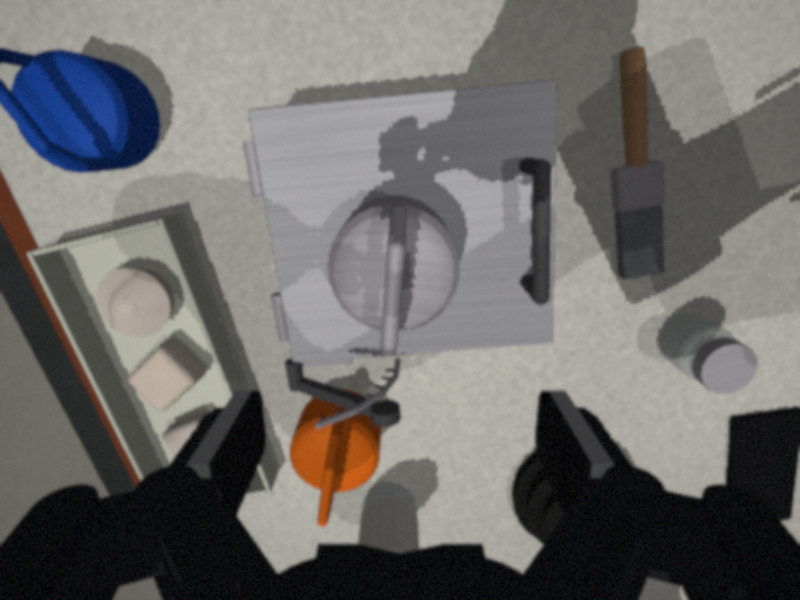

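The wrist view shows the canister arch vertical in the image, from (398,215) to (388,355). The lid bar is at about (540,230), the pointer disc at about (385,412), and the lid corners are visible. I fit everything from these.

```bash
cat > fit.py <<'E'
from h import *
W=P("wrist");S=P("scene");T=P("top");k=1/1.5625
a,b=[onplane("wrist",(u*k,v*k),.198) for u,v in((397,235),(390,345))];print("arch",a,b,(a+b)/2,np.degrees(np.arctan2(*(b-a)[:2])))
def pr(M,X): q=M@np.r_[X,1]; return q[:2]/q[2]
def ry(t,v): c,s=np.cos(t),np.sin(t); return np.array([v[0]*c+v[2]*s,v[1],-v[0]*s+v[2]*c])
def res(p):
    x,y,psi,th,d=p; o=np.array([x,y,.083]); Rz=Rn.from_euler("z",psi).as_matrix(); w=lambda v:o+Rz@np.array(v)
    tip=w(ry(th,np.array([-.1,.121,0]))); g=w([-.2,0,.043]); r=[]
    for M,X,uv in [(W,tip,(385*k,412*k)),(S,tip,(259,218)),(T,tip,(244.1,162.5)),(W,g,(343.5,148.9)),(S,g,(242.1,186)),(T,g,(285.5,215.9)),
      (W,w([d-.222,-.102,.003]),(555*k,83*k)),(W,w([d-.222,.102,.003]),(553*k,342*k)),(W,w([d,-.102,.003]),(250*k,110*k)),(W,w([d,.102,.003]),(282*k,362*k))]:
        r+=list(pr(M,X)-uv)
    return np.array(r)
f=least_squares(res,[.708,-.026,-.14,.62,0],loss="soft_l1");p=f.x;print("hinge,yaw,th,d",p,np.degrees(p[2]));print(np.round(res(p).reshape(-1,2),1).tolist())
Rz=Rn.from_euler("z",p[2]).as_matrix()
for t in(0,p[3]): print("grip",np.array([p[0],p[1],.083])+Rz@ry(t,np.array([-.2,0,.043])))
E
python3 fit.py
```

```text
arch [ 0.60266563 -0.0357936   0.198     ] [0.62195374 0.02634442 0.198     ] [ 0.61230968 -0.00472459  0.198     ] 17.2447443063233
hinge,yaw,th,d [ 0.70912072 -0.02888935 -0.1469966   0.61906909 -0.00122406] -8.42228501972212
[[-0.3, -0.5], [0.7, 0.4], [-0.7, -0.5], [0.7, 1.3], [0.6, 0.7], [0.8, -0.3], [0.5, -3.2], [-0.6, 0.6], [-3.4, -1.2], [5.6, 1.4]]
grip [5.11277629e-01 4.04208245e-04 1.26000000e-01]
grip [ 0.57267637 -0.00868677  0.23407547]
```

step_arm --plan '[{"jaw":1,"x":4,"y":0,"z":-45,"wx":0,"wy":0,"wz":-2},{"jaw":1,"x":4,"y":0,"z":-90,"wx":0,"wy":0,"wz":-2},{"jaw":1,"x":4,"y":0,"z":-120,"wx":0,"wy":0,"wz":-2},{"jaw":1,"x":4,"y":0,"z":-131,"wx":0,"wy":0,"wz":-2},{"jaw":1,"x":4,"y":0,"z":-131,"wx":0,"wy":0,"wz":-2},{"jaw":0,"x":4,"y":0,"z":-131,"wx":0,"wy":0,"wz":-2},{"jaw":0,"x":4,"y":0,"z":-131,"wx":0,"wy":0,"wz":-2},{"jaw":0,"x":4,"y":0,"z":-131,"wx":0,"wy":0,"wz":-2},{"jaw":0,"x":4,"y":0,"z":-131,"wx":0,"wy":0,"wz":-2},{"jaw":0,"x":4,"y":0,"z":-131,"wx":0,"wy":0,"wz":-2},{"jaw":0,"x":4,"y":0,"z":-131,"wx":0,"wy":0,"wz":-2}]' --grip_force 80

```text
clock: 5.42
tcp_pos: [0.6123, -0.0041, 0.1798]
orientation: [-1.902, 2.5, -0.001]
wrist_force: [-0.2, -0.4, 3.4]
grip_width: 0.0073
grasp_force: 77.9
```

step_arm --plan '[{"jaw":0,"x":0,"y":0,"z":10,"wx":0,"wy":0,"wz":0},{"jaw":0,"x":0,"y":0,"z":25,"wx":0,"wy":0,"wz":0},{"jaw":0,"x":0,"y":0,"z":40,"wx":0,"wy":0,"wz":0},{"jaw":0,"x":0,"y":0,"z":60,"wx":0,"wy":0,"wz":0},{"jaw":0,"x":0,"y":0,"z":60,"wx":0,"wy":0,"wz":0}]'

```text
clock: 6.05
tcp_pos: [0.6131, -0.004, 0.2416]
orientation: [-1.9, 2.497, -0.003]
wrist_force: [0.7, 0.2, -7.8]
grip_width: 0.0071
grasp_force: 77.9
```

```bash
python3 - <<'E'
from h import *
s=monitor.get_state(); print(s["clock"],s["tcp_pos"],s["wrist_force"],s["ft_torque"],s["joints"])
im=optics.capture("scene"); cv2.imwrite("pics/s3.png",cv2.cvtColor(cv2.resize(im[60:330,40:400],(800,600)),cv2.COLOR_RGB2BGR))
for t in("canister_grip","canister","pointer_tip","mat"):
    for r in mark_of("scene",t)[:3]: print("scene",t,np.round(r["uv"],1),round(float(r["p"]),2))
r=mark_of("scene","mat"); print(onplane("scene",r[0]["uv"],0))
optics.capture("top"); r=regions_of("top","mat")[0]; c=max(cv2.findContours(r["pixels"].astype(np.uint8),0,2)[0],key=cv2.contourArea); print(cv2.fitEllipse(c),onplane("top",cv2.fitEllipse(c)[0],.006))
E
```

```text
6.05 [ 0.61314363 -0.00395395  0.24163953] [ 0.73560636  0.20838545 -7.80460084] [ 0.10445937  0.01259798 -0.04242791] [ 3.11962573e-01  2.49078267e-01 -1.19377468e-01  4.41480921e-04
 -1.19827215e+00 -5.82260911e-01]
scene canister_grip [223.1 164.1] 0.84
scene canister_grip [410.2 275.6] 0.74
scene canister_grip [125.9 246.1] 0.71
scene canister [225.3 198.4] 0.75
scene canister [280.4 292. ] 0.75
scene canister [403.5 310.3] 0.66
scene pointer_tip [259.3 217.5] 0.79
scene pointer_tip [227.8 197.5] 0.47
scene pointer_tip [310.6 200.8] 0.39
scene mat [158.9 187.3] 0.95
[ 0.44992663 -0.3354273   0.        ]
((406.83233642578125, 236.25778198242188), (55.813106536865234, 59.195343017578125), 130.70086669921875) [ 0.46039793 -0.33310146  0.006     ]
```

View pics/s3.png

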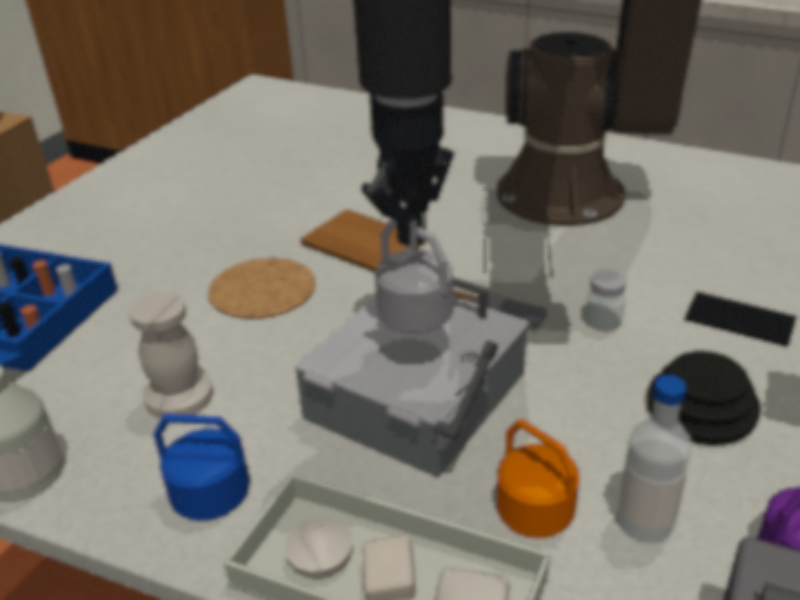

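The canister is lifted cleanly and the pointer and lid are untouched. Now I carry it to the mat, centred near (0.461, -0.333).

step_arm --plan '[{"jaw":0,"x":-10,"y":-20,"z":20,"wx":0,"wy":0,"wz":0},{"jaw":0,"x":-25,"y":-50,"z":30,"wx":0,"wy":0,"wz":0},{"jaw":0,"x":-42,"y":-90,"z":30,"wx":0,"wy":0,"wz":0},{"jaw":0,"x":-60,"y":-130,"z":30,"wx":0,"wy":0,"wz":0},{"jaw":0,"x":-80,"y":-170,"z":30,"wx":0,"wy":0,"wz":0},{"jaw":0,"x":-97,"y":-210,"z":20,"wx":0,"wy":0,"wz":0},{"jaw":0,"x":-115,"y":-250,"z":0,"wx":0,"wy":0,"wz":0},{"jaw":0,"x":-130,"y":-285,"z":-25,"wx":0,"wy":0,"wz":0},{"jaw":0,"x":-145,"y":-315,"z":-50,"wx":0,"wy":0,"wz":0},{"jaw":0,"x":-152,"y":-329,"z":-80,"wx":0,"wy":0,"wz":0},{"jaw":0,"x":-152,"y":-329,"z":-105,"wx":0,"wy":0,"wz":0},{"jaw":0,"x":-152,"y":-329,"z":-118,"wx":0,"wy":0,"wz":0},{"jaw":0,"x":-152,"y":-329,"z":-120,"wx":0,"wy":0,"wz":0},{"jaw":0,"x":-152,"y":-329,"z":-120,"wx":0,"wy":0,"wz":0}]'

```text
clock: 8.2
tcp_pos: [0.4608, -0.3334, 0.1203]
orientation: [-1.902, 2.499, -0.002]
wrist_force: [-0.0, -0.1, -7.2]
grip_width: 0.0072
grasp_force: 78.1
```

```bash
python3 - <<'E'
from h import *
s=monitor.get_state(); print(s["clock"],s["tcp_pos"],s["wrist_force"],s["ft_torque"])
im=optics.capture("scene"); cv2.imwrite("pics/s4.png",cv2.cvtColor(cv2.resize(im[90:240,80:280],(800,600)),cv2.COLOR_RGB2BGR))
E
```

```text
8.2 [ 0.46076379 -0.33335257  0.12034002] [-0.03888635 -0.09781164 -7.19994183] [-0.01740593 -0.04985487  0.00905653]
```

View pics/s4.png

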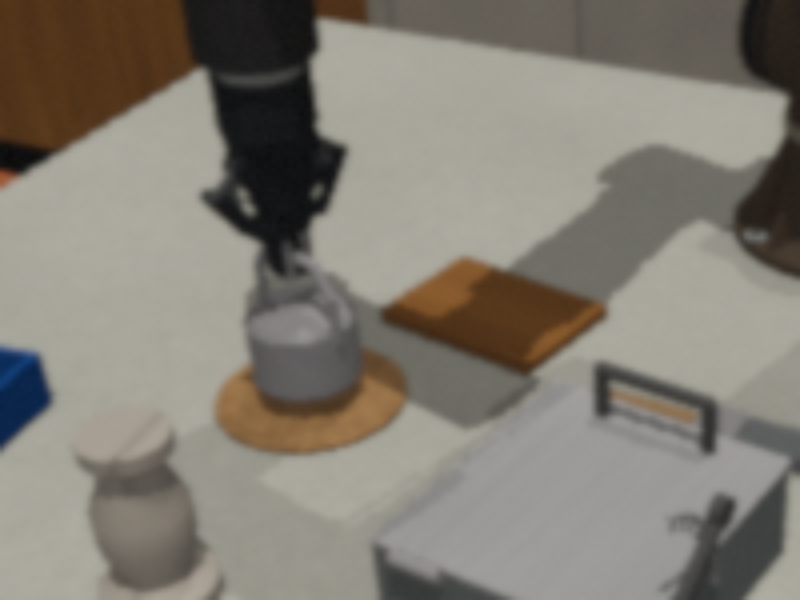

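The canister hangs about 20 mm over the mat and is centred on it, base near (305,395) and mat centre near (312,398). I lower it gently.

step_arm --plan '[{"jaw":0,"x":0,"y":0,"z":-8,"wx":0,"wy":0,"wz":0},{"jaw":0,"x":0,"y":0,"z":-14,"wx":0,"wy":0,"wz":0},{"jaw":0,"x":0,"y":0,"z":-17,"wx":0,"wy":0,"wz":0},{"jaw":0,"x":0,"y":0,"z":-19,"wx":0,"wy":0,"wz":0},{"jaw":0,"x":0,"y":0,"z":-20,"wx":0,"wy":0,"wz":0},{"jaw":0,"x":0,"y":0,"z":-20,"wx":0,"wy":0,"wz":0}]'

```text
clock: 9.0
tcp_pos: [0.4603, -0.3333, 0.0998]
orientation: [-1.902, 2.5, -0.001]
wrist_force: [-0.7, 1.7, -2.0]
grip_width: 0.0072
grasp_force: 78.8
```

step_arm --plan '[{"jaw":0,"x":0,"y":0,"z":-1,"wx":0,"wy":0,"wz":0},{"jaw":0.3,"x":0,"y":0,"z":-1,"wx":0,"wy":0,"wz":0},{"jaw":1,"x":0,"y":0,"z":-1,"wx":0,"wy":0,"wz":0},{"jaw":1,"x":0,"y":0,"z":-1,"wx":0,"wy":0,"wz":0},{"jaw":1,"x":0,"y":0,"z":-1,"wx":0,"wy":0,"wz":0},{"jaw":1,"x":0,"y":0,"z":-1,"wx":0,"wy":0,"wz":0},{"jaw":1,"x":0,"y":0,"z":20,"wx":0,"wy":0,"wz":0},{"jaw":1,"x":0,"y":0,"z":55,"wx":0,"wy":0,"wz":0},{"jaw":1,"x":0,"y":0,"z":90,"wx":0,"wy":0,"wz":0},{"jaw":1,"x":0,"y":0,"z":120,"wx":0,"wy":0,"wz":0},{"jaw":1,"x":0,"y":0,"z":120,"wx":0,"wy":0,"wz":0}]'

```text
clock: 10.38
tcp_pos: [0.4613, -0.3338, 0.222]
orientation: [-1.901, 2.498, -0.007]
wrist_force: [-0.4, 0.3, -0.7]
grip_width: 0.0859
grasp_force: 0.0
```

```bash
python3 - <<'E'
from h import *
s=monitor.get_state(); R=Rn.from_rotvec(s["orientation"]).as_matrix();print(s["clock"],s["tcp_pos"],s["wrist_force"],np.degrees(np.arctan2(R[1,1],R[0,1])))
im=optics.capture("scene"); cv2.imwrite("pics/s5.png",cv2.cvtColor(cv2.resize(im[90:240,80:280],(800,600)),cv2.COLOR_RGB2BGR))
optics.capture("top")
for r in mark_of("top","canister")[:4]: print(r["p"],r["uv"],onplane("top",r["uv"],.006))
E
```

```text
10.375 [ 0.4612898  -0.33376842  0.22201452] [-0.43188536  0.28103194 -0.70793532] 164.52571763754648
0.96 [337.1, 108.6] [ 0.83751249 -0.16533782  0.006     ]
0.93 [123.2, 165.3] [0.68551159 0.46032958 0.006     ]
0.58 [217.9, 150.0] [0.72272985 0.1852202  0.006     ]
```

View pics/s5.png

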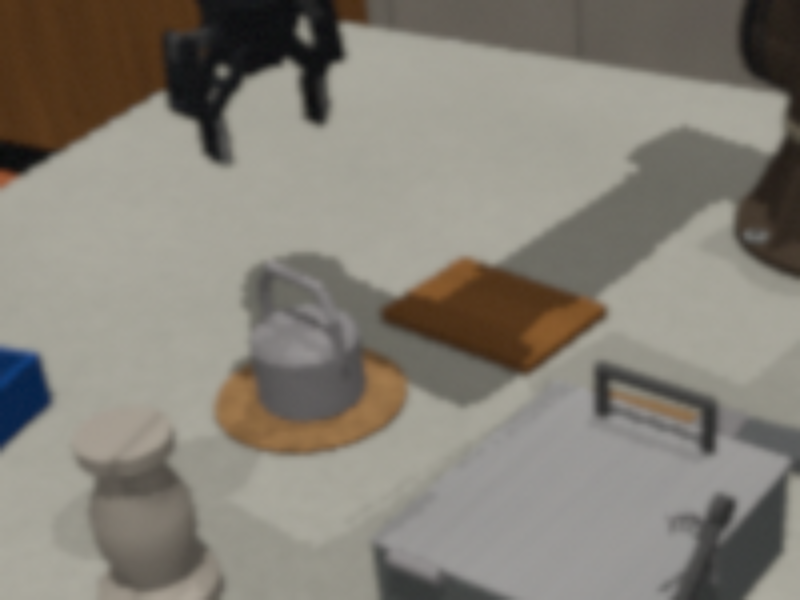

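The canister stands upright on the mat, released, with cork visible all round it. Next is the lid bar.

step_arm --plan '[{"jaw":1,"x":7,"y":45,"z":10,"wx":0,"wy":0,"wz":2},{"jaw":1,"x":15,"y":95,"z":10,"wx":0,"wy":0,"wz":4},{"jaw":1,"x":22,"y":150,"z":10,"wx":0,"wy":0,"wz":6},{"jaw":1,"x":30,"y":205,"z":10,"wx":0,"wy":0,"wz":7},{"jaw":1,"x":38,"y":260,"z":0,"wx":0,"wy":0,"wz":7},{"jaw":1,"x":46,"y":305,"z":-10,"wx":0,"wy":0,"wz":7},{"jaw":1,"x":50,"y":334,"z":-25,"wx":0,"wy":0,"wz":7},{"jaw":1,"x":50,"y":334,"z":-40,"wx":0,"wy":0,"wz":7},{"jaw":1,"x":50,"y":334,"z":-65,"wx":0,"wy":0,"wz":7},{"jaw":1,"x":50,"y":334,"z":-90,"wx":0,"wy":0,"wz":7},{"jaw":1,"x":50,"y":334,"z":-108,"wx":0,"wy":0,"wz":7},{"jaw":1,"x":50,"y":334,"z":-114,"wx":0,"wy":0,"wz":7},{"jaw":1,"x":50,"y":334,"z":-114,"wx":0,"wy":0,"wz":7},{"jaw":0,"x":50,"y":334,"z":-114,"wx":0,"wy":0,"wz":7},{"jaw":0,"x":50,"y":334,"z":-114,"wx":0,"wy":0,"wz":7},{"jaw":0,"x":50,"y":334,"z":-114,"wx":0,"wy":0,"wz":7},{"jaw":0,"x":50,"y":334,"z":-114,"wx":0,"wy":0,"wz":7},{"jaw":0,"x":50,"y":334,"z":-114,"wx":0,"wy":0,"wz":7},{"jaw":0,"x":50,"y":334,"z":-114,"wx":0,"wy":0,"wz":7}]' --grip_force 60

```text
clock: 12.9
tcp_pos: [0.5082, 0.0009, 0.1053]
orientation: [2.049, -2.378, -0.003]
wrist_force: [-8.2, 4.3, 8.0]
grip_width: 0.0103
grasp_force: 58.5
```

```bash
python3 - <<'E'
from h import *
s=monitor.get_state(); R=Rn.from_rotvec(s["orientation"]).as_matrix();p=s["tcp_pos"]
print(s["clock"],p,s["wrist_force"],s["grip_width"],np.degrees(np.arctan2(R[1,1],R[0,1])),s["joints"])
# shift per lid angle, world mm
c,q=np.cos(-.147),np.sin(-.147)
for t in np.r_[np.arange(.05,.6,.05),.619]:
    x=-.2*np.cos(t)+.043*np.sin(t)+.2; z=.2*np.sin(t)+.043*np.cos(t)-.043
    print(round(t,3),np.round(1e3*np.array([x*c,x*q,z]),1))
E
```

```text
12.9 [0.50817098 0.00087864 0.10533642] [-8.24205185  4.27631571  8.0115528 ] 0.010300506360876899 171.49195990582106 [ 0.38786453  0.21051158 -0.5169154  -0.00149048 -0.84610712 -0.53536763]
0.05 [ 2.4 -0.4  9.9]
0.1 [ 5.2 -0.8 19.8]
0.15 [ 8.6 -1.3 29.4]
0.2 [12.4 -1.8 38.9]
0.25 [16.7 -2.5 48.1]
0.3 [21.4 -3.2 57.2]
0.35 [26.6 -3.9 66. ]
0.4 [32.2 -4.8 74.5]
0.45 [38.2 -5.7 82.7]
0.5 [44.6 -6.6 90.6]
0.55 [51.4 -7.6 98.2]
0.619 [ 61.4  -9.1 108.1]
```

step_arm --plan '[{"jaw":0,"x":1,"y":0,"z":5,"wx":0,"wy":0,"wz":0},{"jaw":0,"x":2,"y":0,"z":10,"wx":0,"wy":0,"wz":0},{"jaw":0,"x":5,"y":-1,"z":20,"wx":0,"wy":0,"wz":0},{"jaw":0,"x":9,"y":-1,"z":29,"wx":0,"wy":0,"wz":0},{"jaw":0,"x":12,"y":-2,"z":39,"wx":0,"wy":0,"wz":0},{"jaw":0,"x":17,"y":-2,"z":48,"wx":0,"wy":0,"wz":0},{"jaw":0,"x":21,"y":-3,"z":57,"wx":0,"wy":0,"wz":0},{"jaw":0,"x":27,"y":-4,"z":66,"wx":0,"wy":0,"wz":0},{"jaw":0,"x":32,"y":-5,"z":74,"wx":0,"wy":0,"wz":0},{"jaw":0,"x":38,"y":-6,"z":83,"wx":0,"wy":0,"wz":0},{"jaw":0,"x":45,"y":-7,"z":91,"wx":0,"wy":0,"wz":0},{"jaw":0,"x":51,"y":-8,"z":98,"wx":0,"wy":0,"wz":0},{"jaw":0,"x":56,"y":-8,"z":103,"wx":0,"wy":0,"wz":0},{"jaw":0,"x":61,"y":-9,"z":108,"wx":0,"wy":0,"wz":0},{"jaw":0,"x":61,"y":-9,"z":108,"wx":0,"wy":0,"wz":0},{"jaw":0,"x":61,"y":-9,"z":108,"wx":0,"wy":0,"wz":0}]'

```text
clock: 14.9
tcp_pos: [0.5675, -0.0081, 0.2144]
orientation: [2.048, -2.377, -0.006]
wrist_force: [-20.0, 6.5, 15.0]
grip_width: 0.0098
grasp_force: 58.9
```

```bash
python3 - <<'E'
from h import *
s=monitor.get_state(); p=np.array(s["tcp_pos"]); d=p-[.5082,.0009,.1053]
print(s["clock"],p,s["wrist_force"],s["grip_width"],"theta chord",2*np.arcsin(np.linalg.norm(d)/2/.2046),d)
im=optics.capture("scene"); cv2.imwrite("pics/raw6.png",cv2.cvtColor(im,cv2.COLOR_RGB2BGR)); cv2.imwrite("pics/s6.png",cv2.cvtColor(cv2.resize(im[150:285,160:300],(780,600),interpolation=cv2.INTER_CUBIC),cv2.COLOR_RGB2BGR))
for t in("pointer_tip","lid_grip","lid_hinge"):
    for r in mark_of("scene",t)[:2]: print(t,np.round(r["uv"],1),round(float(r["p"]),2))
im=optics.capture("top"); cv2.imwrite("pics/raw7.png",cv2.cvtColor(im,cv2.COLOR_RGB2BGR))
for t in("pointer_tip","lid_grip","lid_hinge"):
    for r in mark_of("top",t)[:2]: print(t,np.round(r["uv"],1),round(float(r["p"]),2))
E
```

```text
14.9 [ 0.56746298 -0.00806889  0.21440864] [-20.04023782   6.47675746  14.98625415] 0.009834857981209158 theta chord 0.6182445519349007 [ 0.05926298 -0.00896889  0.10910864]
pointer_tip [260.8 217. ] 0.77
lid_grip [233.8 162.4] 0.86
lid_hinge [203.7 235.5] 0.77
lid_hinge [121.5 240. ] 0.54
lid_grip [293.1 182.8] 0.65
lid_grip [289. 264.] 0.58
```

View pics/s6.png

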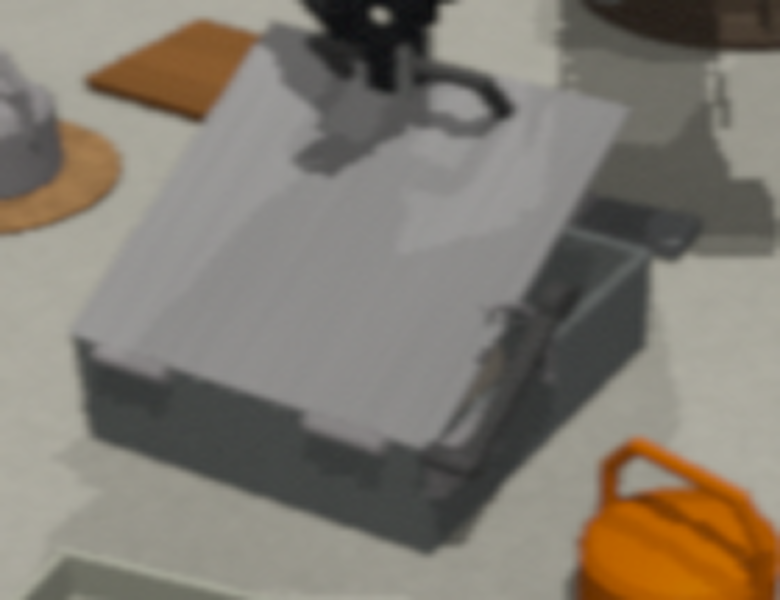

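Lid and pointer look nearly parallel. The lid edge runs (437,445) to (628,105) and the pointer (460,468) to (563,292). I check this with a fit using the lid corners.

```bash
cat > fit2.py <<'E'
from h import *
S=P("scene");T=P("top")
def pr(M,X): q=M@np.r_[X,1]; return q[:2]/q[2]
def ry(t,v): c,s=np.cos(t),np.sin(t); return np.array([v[0]*c+v[2]*s,v[1],-v[0]*s+v[2]*c])
cr=lambda u,v:(160+u/5.571,150+v/4.444)
def res(p,grip=(.5675,-.008,.233)):
    x,y,psi,th,d,l,su,sv=p; o=np.array([x,y,.083]); Rz=Rn.from_euler("z",psi).as_matrix(); w=lambda v:o+Rz@np.array(v); L=lambda v:w(ry(l,np.array(v)))
    tip=w(ry(th,np.array([-.1,.121,0]))); r=[]
    for M,X,uv in [(S,tip,(260,217.5)),(T,tip,(244.1,162.5)),(S,L([d-.222,.102,.003]),cr(628,105)),(S,L([d-.222,-.102,.003]),cr(272,25)),(S,L([d,.102,.003]),cr(437,445)),(S,L([d,-.102,.003]),cr(78,335))]:
        r+=list(pr(M,X)+(np.array([su,sv]) if M is S else 0)-uv)
    r+=list((w([-.2,0,.043])-[.509,.0005,.126])[:2]/.002)+[(psi+.147)/.015,d/.002,su/1.5,sv/1.5]+list((L([-.2,0,.043])-grip)/.003)
    return np.array(r)
p=least_squares(res,[.707,-.028,-.147,.62,0,.61,0,0]).x
print("x y yaw POINTER d LID su sv",np.round(p,4)); print(np.round(res(p),1).tolist())
E
python3 fit2.py
```

```text
x y yaw POINTER d LID su sv [ 0.7059 -0.028  -0.139   0.6659 -0.0009  0.6014  0.8652  0.6544]
[0.8, 0.0, -0.8, -0.3, 1.1, -0.0, 0.1, -1.4, -0.4, 1.4, -1.9, -0.3, -0.6, -0.4, 0.5, -0.4, 0.6, 0.4, -0.3, -0.2, -0.5]
```

```bash
python3 - <<'E'
import cv2
a=cv2.imread("pics/raw7.png")[110:240,225:345]; cv2.imwrite("pics/s7.png",cv2.resize(a,(554,600),interpolation=cv2.INTER_CUBIC))
E
```

```text
(no output)
```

View pics/s7.png

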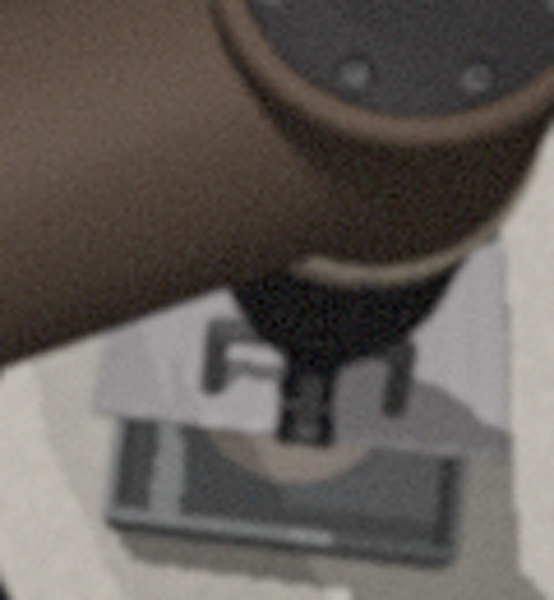

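The view from above shows the bar held, with the marble visible inside. The two pointer estimates differ (0.62 and 0.67), so I refine the angle numerically from the saved images with a joint fit.

```bash
cat > fit3.py <<'E'
from h import *
S=P("scene");T=P("top");k=1/1.5625
# wrist camera at w2, via the present hand-eye
s=monitor.get_state(); m=optics.camera_model("wrist"); K=np.array(m["camera_matrix"])
H=lambda R,t: np.r_[np.c_[R,t],[[0,0,0,1]]]
T0=H(Rn.from_rotvec(s["orientation"]).as_matrix(),s["tcp_pos"]); E=H(np.array(m["R"]),m["t"])@T0
y=np.array([-.97232857,.23361752,0]);z=np.array([0,0,-1.]); T2=H(np.c_[np.cross(y,z),y,z],[.60762,-.00487,.31041])
W=K@(E@np.linalg.inv(T2))[:3]
g=cv2.cvtColor(cv2.imread("pics/w2.png"),cv2.COLOR_BGR2GRAY)[398:426,368:404].astype(float); dk=np.clip(75-g,0,None); yy,xx=np.mgrid[398:426,368:404]
tw=np.array([(dk*xx).sum(),(dk*yy).sum()])/dk.sum(); print("w2 disc",tw,g.min(),np.median(g))
g=cv2.cvtColor(cv2.imread("pics/scene0.png"),cv2.COLOR_BGR2GRAY)
print(g[318:360:3,388:428:2])
tp=[]
for i in range(4):
    optics.capture("scene"); tp+=[r["uv"] for r in mark_of("scene","pointer_tip")[:1]]
tp=np.array(tp); print("scene tips",np.round(tp,1).tolist())
ts=np.median(np.r_[tp,[[259.5,218.5],[257.7,217],[259.3,217.5],[260.8,217]]],0); print(ts)
def pr(M,X): q=M@np.r_[X,1]; return q[:2]/q[2]
def ry(t,v): c,s=np.cos(t),np.sin(t); return np.array([v[0]*c+v[2]*s,v[1],-v[0]*s+v[2]*c])
c0=lambda u,v:(165+u/5.926,165+v/5.4545); cr=lambda u,v:(160+u/5.571,150+v/4.444)
def res(p):
    x,y,psi,th,d,l=p[:6]; off={"S":p[6:8],"W":p[8:10],"T":p[10:12]}; MM={"S":S,"W":W,"T":T}
    o=np.array([x,y,.083]); Rz=Rn.from_euler("z",psi).as_matrix(); w=lambda v:o+Rz@np.array(v); L=lambda v,t:w(ry(t,np.array(v)))
    tip=L([-.1,.121,0],th); G=[-.2,0,.043]; C=lambda i,j:[d-.222*i,.102*j,.003]; r=[]
    for n,X,uv in [("S",tip,ts),("W",tip,tw*k),("T",tip,(244.1,162.5)),("S",L(C(1,1),0),c0(668,232)),("S",L(C(0,1),0),c0(430,468)),("S",L(C(0,-1),0),c0(52,330)),("S",L(G,0),c0(467,120)),
      ("W",L(G,0),(343.5,148.9)),("W",L(C(1,-1),0),(555*k,83*k)),("W",L(C(1,1),0),(553*k,342*k)),("T",L(G,0),(285.5,215.9)),
      ("S",L(C(1,1),l),cr(628,105)),("S",L(C(1,-1),l),cr(272,25)),("S",L(C(0,1),l),cr(437,445)),("S",L(C(0,-1),l),cr(78,335))]:
        r+=list(pr(MM[n],X)+off[n]-uv)
    r+=list((L(G,0)-[.5085,.0005,.126])[:2]/.002)+[d/.002]+list(p[6:]/1.5)+list((L(G,l)-[.5675,-.008,.233])/.003)
    return np.array(r)
f=least_squares(res,[.707,-.028,-.147,.62,0,.61]+[0]*6,loss="soft_l1");p=f.x
print("x y yaw POINTER d LID",np.round(p,4)); print(np.round(res(p),1).tolist())
C=np.linalg.inv(f.jac.T@f.jac);print("sd",np.sqrt(np.diag(C))[[3,5]])
E
python3 fit3.py
```

```text
w2 disc [383.0015594  411.03704754] 19.0 56.0
[[142 138 135 134 134 125 111 113 131 148 152 151 151 152 152 152 151 150
  146 141]
 [150 147 146 145 142 144 147 150 151 151 151 152 152 153 152 152 152 152
  152 151]
 [149 148 148 150 151 151 152 152 152 152 153 152 151 151 151 151 151 151
  151 150]
 [149 149 150 150 151 151 151 150 151 152 152 150 151 151 151 151 150 149
  149 143]
 [150 151 151 151 151 150 149 151 151 151 150 150 149 151 150 149 149 149
  139 109]
 [150 151 151 151 149 150 150 144 126 115 126 138 145 149 149 149 146 131
   97  68]
 [152 151 150 150 151 151 145 121  89  75  69  72 111 143 148 142 118  83
   64  62]
 [149 146 144 143 146 146 130  94  71  62  50  59 108 142 139 109  77  64
   62  62]
 [125 114 107 106 107 117 105  69  55  50  47  79 122 126  96  71  63  63
   62  61]
 [114 118 115 111 103  92  76  65  59  53  70 107 112  86  66  62  61  62
   61  62]
 [133 135 132 124 116  89  73  70  67  84 107 101  78  65  62  62  62  62
   62  62]
 [148 149 149 143 120  86  72  69  73  94  91  71  64  62  62  62  62  61
   61  61]
 [149 149 149 143 114  83  71  61  63  71  65  63  62  63  62  61  61  62
   62  63]
 [149 148 146 128  93  73  63  56  63  64  63  63  62  62  63  62  61  63
   63  66]]
scene tips [[262.2, 218.3], [259.1, 218.1], [260.1, 220.0], [259.4, 220.5]]
[259.45 218.2 ]
x y yaw POINTER d LID [ 7.0760e-01 -2.8000e-02 -1.4290e-01  6.3240e-01 -1.4000e-03  6.0070e-01
  6.2720e-01  6.9610e-01 -1.6938e+00 -2.1490e-01  4.1200e-02 -1.2980e-01]
[1.2, 0.3, 0.3, 0.5, -0.9, -0.2, 0.9, -2.8, 0.4, 0.7, -1.5, -0.6, -0.2, 0.0, 0.6, 0.7, 0.3, -4.0, -0.6, 0.0, 0.8, 0.2, 0.9, 0.3, -0.0, -1.2, -0.9, 1.8, -2.2, -0.1, 0.5, -0.0, -0.7, 0.4, 0.5, -1.1, -0.1, 0.0, -0.1, 0.3, 0.0, -0.5]
sd [0.01868825 0.01412126]
```

```bash
cat > fit4.py <<'E'
from h import *
S=P("scene")
def pr(M,X): q=M@np.r_[X,1]; return q[:2]/q[2]
def ry(t,v): c,s=np.cos(t),np.sin(t); return np.array([v[0]*c+v[2]*s,v[1],-v[0]*s+v[2]*c])
o=np.array([.7076,-.028,.083]);Rz=Rn.from_euler("z",-.143).as_matrix()
pt=lambda v,t:pr(S,o+Rz@ry(t,np.array(v)))+[.6,.7]
def edges(g,mk,t0,ra,half):
    # dark/light edge position normal to the predicted line: return offsets along it
    a,b=pt(mk(ra[0]),t0),pt(mk(ra[1]),t0); n=np.array([-(b-a)[1],(b-a)[0]])/np.linalg.norm(b-a); out=[]
    for f in np.linspace(0,1,25):
        c=a+f*(b-a); ss=np.arange(-half,half+.01,.25); q=c+ss[:,None]*n
        v=cv2.remap(g,q[:,0].astype(np.float32).reshape(-1,1),q[:,1].astype(np.float32).reshape(-1,1),1).ravel()
        d=np.gradient(cv2.GaussianBlur(v.reshape(-1,1),(1,9),1.5).ravel()); i=np.argmax(np.abs(d)); out.append((f,ss[i],d[i],c+ss[i]*n))
    return out
def best(pts,mk,ra):
    P_=np.array(pts); d=P_[:,1]; 
    def r(p): 
        a,b=pt(mk(ra[0]),p[0]),pt(mk(ra[1]),p[0]); n=np.array([-(b-a)[1],(b-a)[0]])/np.linalg.norm(b-a); return (P_-a)@n-p[1]
    f=least_squares(r,[.62,0],loss="soft_l1",f_scale=.3); return f.x, np.abs(f.fun).mean()
im0=cv2.cvtColor(cv2.resize(cv2.imread("pics/scene0.png"),(512,384),interpolation=cv2.INTER_AREA),cv2.COLOR_BGR2GRAY).astype(np.float32)
im6=cv2.cvtColor(cv2.imread("pics/raw6.png"),cv2.COLOR_BGR2GRAY).astype(np.float32)
mkP=lambda r:[-r,.116,.005]; mkL=lambda r:[-r,.102,.003]
for nm,g,mk,t0,ra,h in(("pointer(shut lid img)",im0,mkP,.63,(.02,.085),4),("lid edge",im6,mkL,.6,(.03,.215),4),("lid shut (should be 0)",im0,mkL,0.,(.13,.215),4)):
    e=edges(g,mk,t0,ra,h); print(nm,np.round([x[1] for x in e],1).tolist()); s=np.sign(np.median([x[2] for x in e])); e=[x for x in e if x[2]*s>0]
    print(best([x[3] for x in e],mk,ra))
E
python3 fit4.py
```

```text
pointer(shut lid img) [-0.8, -0.8, -0.8, -0.8, -1.8, -1.2, -1.5, -1.0, -0.5, -0.8, -0.2, -0.5, -2.2, -1.8, -1.2, -1.0, -1.0, -0.8, -0.8, -0.8, -0.8, -1.0, -1.8, -1.8, -1.5]
(array([ 0.67209245, -0.65677464]), np.float64(0.3754428395133514))
lid edge [-0.8, -1.0, -0.8, -1.0, -2.0, -1.2, -0.5, -0.8, -2.5, -0.8, -0.5, -0.5, -0.8, -0.5, -0.5, -0.8, -0.5, -0.5, -0.5, -0.8, -0.8, -0.8, -0.8, -0.8, -1.0]
(array([ 0.59179887, -0.9048687 ]), np.float64(0.26605182186241083))
lid shut (should be 0) [-2.8, -2.8, -2.8, -3.0, -3.2, -0.5, -0.2, -0.5, -0.5, -0.2, -0.5, -0.5, -0.5, -0.5, -0.2, -0.5, -0.5, -0.5, -0.5, -0.8, 2.2, 1.8, -0.8, -0.8, -1.0]
(array([0.04254735, 0.78235863]), np.float64(0.10096351727273792))
```

Evidence puts the pointer at about 0.635 and the lid at about 0.60. I raise the lid slightly and relieve the radial load.

step_arm --plan '[{"jaw":0,"x":1,"y":0,"z":4,"wx":0,"wy":0,"wz":0},{"jaw":0,"x":3,"y":0,"z":7,"wx":0,"wy":0,"wz":0},{"jaw":0,"x":3,"y":0,"z":7,"wx":0,"wy":0,"wz":0},{"jaw":0,"x":3,"y":0,"z":7,"wx":0,"wy":0,"wz":0}]'

```text
clock: 16.2
tcp_pos: [0.5734, -0.0088, 0.2204]
orientation: [2.049, -2.379, -0.001]
wrist_force: [-6.2, -2.3, 1.4]
grip_width: 0.0099
grasp_force: 59.1
```

```bash
python3 - <<'E'
exec(open("fit4.py").read().split("im0=")[0])
s=monitor.get_state(); p=np.array(s["tcp_pos"]); d=p-[.5082,.0009,.1053]
print(s["clock"],p,s["wrist_force"],"chord",2*np.arcsin(np.linalg.norm(d)/2/.2046))
g=np.mean([cv2.cvtColor(optics.capture("scene"),cv2.COLOR_RGB2GRAY).astype(np.float32) for _ in range(4)],0)
for nm,mk,ra in(("lid",lambda r:[-r,.102,.003],(.03,.215)),("pointer",lambda r:[-r,.116,.005],(.02,.08))):
  e=edges(g,mk,.635,ra,4); print(nm,np.round([x[1] for x in e],1).tolist()); s=np.sign(np.median([x[2] for x in e])); e=[x for x in e if x[2]*s>0]; print(best([x[3] for x in e],mk,ra))
  a=[pt(mk(ra[1]),t)-pt(mk(ra[1]),.635) for t in (.605,.665)];print("px shift of far end for -/+.03:",np.round(a,1).tolist())
E
```

```text
16.2 [ 0.57341231 -0.00879855  0.22037391] [-6.23425246 -2.34723331  1.40096965] chord 0.6601241574927016
lid [-0.8, -1.0, -1.0, -0.8, -1.8, -1.2, -0.8, -0.5, -1.5, -0.8, -0.8, -0.5, -0.5, -0.8, -0.8, -1.0, -0.5, -0.8, -0.8, -1.0, -1.0, -0.8, -1.0, -1.0, -1.2]
(array([ 0.63656916, -0.82747573]), np.float64(0.2312201272526998))
px shift of far end for -/+.03: [[0.6, 1.0], [-0.7, -1.0]]
pointer [-0.8, -0.8, -0.5, -0.8, -0.5, -0.8, -0.5, -0.8, -0.8, -0.5, 2.2, 2.5, 2.5, 2.2, 2.5, -2.0, -2.5, 2.5, 2.5, 2.5, 2.2, 2.2, 2.2, -1.2, -0.8]
(array([ 0.21981436, -2.42613648]), np.float64(0.9409131795673625))
px shift of far end for -/+.03: [[0.3, 0.2], [-0.3, -0.2]]
```

```bash
python3 -c "
from h import *
print(job.job_done())"
```

```text
the job is handed in; nothing more can be done
None
```

I set the canister upright on the cork mat and let go of it, and I handed the job in with the gripper holding the lid at about 0.637 rad, against a pointer angle of about 0.64 rad (estimates ran from 0.62 to 0.67); the verdict was not shown.

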